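# Let the cedar balls out of the lever caddy

### The arm

A 7-joint arm with a two-finger parallel gripper is mounted at the origin on the work surface. World frame = base frame: x ahead of the robot, y to its left, z up, the work surface at z = 0. Lengths are in m, angles in rad, forces in N, time in s.
With the tool pointing down it reaches from about 0.4 to 0.9 m from the base axis. Payload 5.6 kg.
Tool frame: the origin (TCP) lies midway between the tips of the shut fingers; the grasp point (between the pads) lies 19 mm behind it; y points along the fingers, x is the direction in which the jaws open and shut, and the axes are right-handed (so a half turn about y gives the same grasp; the last joint's range is limited). The gripper opens to 92 mm and grips with 3 to 60 N. Pads are 20 mm wide; open, the fingers measure 128 mm over their backs; the gripper's body (75 mm by 189 mm) begins 69 mm behind the grasp point.
Start: joints at [-1.227, 0.468, -0.012, 1.603, 0.006, 1.071, -0.056], TCP at [0.245, 0.602, 0.215] pointing down, gripper open.
Joint ranges: [-2.53, 2.53], [-0.31, 2.02], [-1.57, 1.55], [0.28, 2.44], [-1.29, 4.43], [0.15, 1.84], [-2.92, 2.92]. Speed limits (rad/s): [2.57, 2.57, 3.14, 3.14, 3.14, 3.14, 3.14].

### API

Orientations are given as a rotation vector (axis times angle).
In Python, from station import r gives the robot as it stands. The module is installed in compiled form; this text tells all that it offers.
- The arm moves only by the shell command python3 -m jog 'ROWS' [FORCE]. ROWS is JSON, a list of rows, each a list of 7 numbers: the shift along the world's x, y, z in cm, then the turn, a rotation vector about the world's x, y, z in degrees, then the opening, from 0 (shut) to 1 (fully open). In form: [[x, y, z, ax, ay, az, jaw], ...]. A call has 1 to 8 rows; each row shifts and turns the commanded pose from where the row before left it; what a row does not reach is not made up. A row lasts 1/12 s, in which the tool goes at most 41.7 mm and 7.16 degrees, less where a joint would pass 70% of its speed; a pose out of reach is approached as far as the arm can. A call with a gripper value outside its range is refused whole. The fingers move at their own pace and stop on an object; FORCE is the grip in N (left out, the last holds). Time passes only in rows, so rows that do not move let the fingers close. It gives the time, the measured TCP pose, the force and the opening at its end, in the units of the state.
- r.observe(): the state, without advancing time (a new reading comes with each control period).
- r.camera(name): name is "scene" or "side" or "wrist"; returns a dict with "frame" (420x560x3 uint8, red, green, blue), "fx", "fy", "cx", "cy" (pixels), "dist" ([k1, k2, p1, p2, k3] as OpenCV has them; the pictures are not rectified), "view" (4x4, takes a point from world to camera coordinates). Camera axes: x right, y up, looking along -z (the intrinsics and any distortion apply to the point x, -y, -z); pixel columns grow to the right and rows downward; lengths in m; the calibration is good to about 2 mm. A picture is of the moment at which its call begins. There is no depth.
- r.hand_in(): hands the job in, once; it reports no verdict.
The state is a dict: "t": time; "qpos": joint angles; "joint_vel": joint speeds; "tau": joint torques, N m; "position": TCP position; "ee_rot": TCP orientation; "ft_force": force on the tool from outside, world axes, zero at the start; "torque": the same for the moment, N m; "grip_width": opening from 0.0 (shut) to 1.0 (fully open).
Only numpy, scipy, OpenCV 4.12 (cv2) and the standard library are available. Lean on these libraries where they do the work, as an engineer would, in place of code of your own. Each camera call takes 0.05 s, during which the arm holds its last target. There are 200 camera calls.

### The job

Press the coral lever of the teal caddy down with a fingertip until its linked cream lid stands wide open, and keep it down until both cedar balls have rolled out into the catch tray. Then ease the lever back up slowly, taking about two seconds or more, so that the lid comes down shut without slamming, and move clear. Touch only the lever: leave the lid, the balls and the things standing around alone, and pick nothing up.

Things in the scene. Friction and masses are not known exactly. Their poses are not given: they have to be found in the camera images.
- caddy: Teal plastic caddy, fixed; origin on the shelf under the mouth of its ball channel; x runs from the mouth back along the channel, y left, z up. Channel 70 mm wide, 125 mm tall, open on top, x = 0 to 152 mm, sloping down to the mouth. Catch tray 104 by 124 by 52 mm before it, x = -106 to -2 mm. Dark gear case right of the channel. Lever right of that, at y = -105 mm, nothing below it. Yaw within 0.35 rad.
- lever_pad (a point): Middle of the top face of the lever's coral pad (50 mm along the lever, 44 mm wide, 8 mm thick). It moves with the lever; at rest it lies about 123 mm above the shelf and the pad slopes up 0.26 rad towards its free end; fully pressed it lies about 65 mm above the shelf and slopes down as much. It is 112 mm from the pivot, on the side of the catch tray (caddy -x).
- lever_pivot (a point): Lever's axis, level along the caddy's y, 90 mm above the shelf, at x = 50, y = -105 mm in the caddy's frame.
- lever (a joint): Lever angle in rad: 0 at rest (up), grows as the pad is pressed down, stop at 0.52 (pad about 58 mm lower). A spring pushes it back up: about 2 N at the pad at the start, 5 N at the stop. Let go, it snaps back and the lid slams.
- lid (a joint): Lid angle in rad: 0 shut (hanging over the channel mouth), 1.3 wide open. Geared to the lever: it turns 2.5 times the lever's angle, both ways. It is to come down at well under 2.5 rad/s (1 rad/s or so is good).
- lid_edge (a point): Middle of the free lower edge of the cream lid, a flap 62 mm wide, 66 mm tall and 4 mm thick, hinged on a level axis 116 mm above the shelf at the top of the channel's mouth; it swings out over the tray and up to about 100 mm high and 65 mm before the mouth.
- ball1_center (a point): Centre of the cedar ball nearer the lid: brown, 36 mm across, 20 g or so, loose in the channel. With the lid nearly or wide open it rolls out by itself into the tray within about a second. In the tray its centre is about 22 mm above the shelf.
- ball2_center (a point): Centre of the second cedar ball, behind the first in the channel, same size; it follows the first.
- ball1: The first cedar ball (the origin turns with it: use its centre).
- ball2: The second cedar ball (the origin turns with it: use its centre).
- flap: The lid's cream panel; origin at the middle of its hinge axis. Not to be touched.
- tray_centre (a point): Middle of the catch tray's floor, 4 mm above the shelf; axes as the caddy's. Inside the tray is 96 by 116 mm, walls 48 mm above its floor (32 mm on the side of the channel).
- mug: Pale grey ceramic mug, 82 mm across, 95 mm tall, loose, left of the tray; origin under its middle. Bystander.
- tin: Closed aluminium tin with a twist cap, 64 mm across, 102 mm tall, loose, left of the channel; origin under its middle. Bystander.
- opener: Flat steel bottle opener, about 130 by 38 by 6 mm, loose, lying to the left of the mug; origin under its middle. Bystander.
- icetray: Pale blue silicone ice cube tray, 110 by 170 mm, 28 mm tall, loose, lying to the right of the lever; origin under its middle. Bystander.
- can: Food can, 70 mm across, 110 mm tall, loose, far right; origin under its middle. Bystander.

How it is judged:
On the way:
1. the lever is pressed until the lid stands wide open, and kept there a moment (value of joint lid above 1.12 rad and value of joint lever above 0.44 rad), for 0.3 s.
At the end, for the whole second after the job is handed in: The lid is shut (under 0.08 rad) with the lever fully back up (under 0.04 rad), and both cedar balls lie in the catch tray, their centres within its walls and less than 35 mm above its floor (value of joint lid below 0.08 rad and value of joint lever below 0.04 rad and x of ball1_center in the frame of tray_centre between -0.052 and 0.052 m and y of ball1_center in the frame of tray_centre between -0.062 and 0.062 m and z of ball1_center in the frame of tray_centre between 0 and 0.035 m and x of ball2_center in the frame of tray_centre between -0.052 and 0.052 m and y of ball2_center in the frame of tray_centre between -0.062 and 0.062 m and z of ball2_center in the frame of tray_centre between 0 and 0.035 m); the robot touches nothing.
It fails at once if the lid slams: it comes down faster than 2.5 rad/s (velocity of joint lid below -2.5 rad/s).
It fails at once if the lid is pushed directly instead of through its lever (contact force between any of the fingers, the arm and flap above 1 N).
It fails at once if a ball is touched by the robot or lifted (contact force between any of the fingers, the arm and ball1 above 0.5 N or contact force between any of the fingers, the arm and ball2 above 0.5 N or height (world z) of any of ball1_center, ball2_center above 0.13 m).
It fails at once if a bystander is moved more than 15 mm or lifted (distance of any of mug, tin, opener, icetray, can from where it was at the start of the episode above 0.015 m).
It also fails if it takes over 38 s, if anything falls off the work surface, if the arm or the gripper's body presses on something with over 40 N, if the wrist force passes 120 N, or if a joint passes its speed limit or range.

## Working session

There is one attempt and no reset: what is moved stays moved. The work goes in short steps, Python scripts to look and compute and a shell command to move; the robot and the scene stay as the last step left them, time stands still between calls to the robot, and variables do not carry over. Pictures are saved under pics/ and viewed, about 8 in all and at most 12, crops included, and the job is handed in when it is done.

```bash
mkdir -p pics; cat > h.py <<'E'
import cv2, numpy as np
from station import r
def ray(c,u,v):
    K=np.array([[c['fx'],0,c['cx']],[0,c['fy'],c['cy']],[0,0,1]])
    p=cv2.undistortPoints(np.array([[[u,v]]],float),K,np.array(c['dist'],float))[0,0]
    V=np.array(c['view']);R=V[:3,:3];o=-R.T@V[:3,3]
    return o,R.T@np.array([p[0],-p[1],-1])
def plane(c,u,v,z):
    o,d=ray(c,u,v);return o+d*(z-o[2])/d[2]
def tri(rays):
    A=0;b=0
    for o,d in rays:
        d=d/np.linalg.norm(d);P=np.eye(3)-np.outer(d,d);A=A+P;b=b+P@o
    return np.linalg.solve(A,b)
def proj(c,p):
    V=np.array(c['view']);q=V[:3,:3]@np.array(p)+V[:3,3]
    K=np.array([[c['fx'],0,c['cx']],[0,c['fy'],c['cy']],[0,0,1]])
    return cv2.projectPoints(np.array([[q[0],-q[1],-q[2]]]),np.zeros(3),np.zeros(3),K,np.array(c['dist'],float))[0].ravel()
def save(name,fn):
    c=r.camera(name);cv2.imwrite('pics/'+fn,c['frame'][:,:,::-1]);return c
E
python3 - <<'E'
from h import *
for n in('scene','side'):
    c=save(n,n+'0.png')
    V=np.array(c['view']);print(n,-V[:3,:3].T@V[:3,3])
    h=cv2.cvtColor(c['frame'],cv2.COLOR_RGB2HSV)
    m=((h[...,0]<12)|(h[...,0]>172))&(h[...,1]>120)&(h[...,2]>110)
    k,l,s,ce=cv2.connectedComponentsWithStats(m.astype('uint8'))
    print([(s[i].tolist(),ce[i].round(1).tolist()) for i in range(1,k) if s[i][4]>40])
o=r.observe();print(o)
E
```

```text
scene [1.25202643 0.19596888 0.74962778]
[([275, 153, 42, 43, 472], [297.4, 170.9])]
side [ 0.48727604 -0.85361606  0.88156382]
[([11, 93, 44, 28, 898], [32.2, 106.6]), ([207, 207, 61, 27, 581], [233.4, 219.3])]
{'t': 0.1, 'qpos': array([-1.2269941 ,  0.46830224, -0.0116186 ,  1.60350255,  0.00600823,
        1.07143524, -0.05627203]), 'joint_vel': array([-0.00230803, -0.0026265 , -0.00020163, -0.00186597, -0.0013454 ,
        0.00060477, -0.00073041]), 'tau': array([ 4.14818969e-04, -5.21641338e+01, -1.27788723e-02, -2.44368213e+01,
       -5.68233419e-02,  1.39880771e-02,  6.99665998e-05]), 'position': array([0.24505661, 0.60146937, 0.2137391 ]), 'ee_rot': array([-1.36874589, -0.91879945,  0.92089297]), 'ft_force': array([-0.11342893,  0.3435292 , -0.11752136]), 'torque': array([-0.02999129,  0.00305817,  0.02954079]), 'grip_width': 1.0003926120479576}
```

View pics/scene0.png

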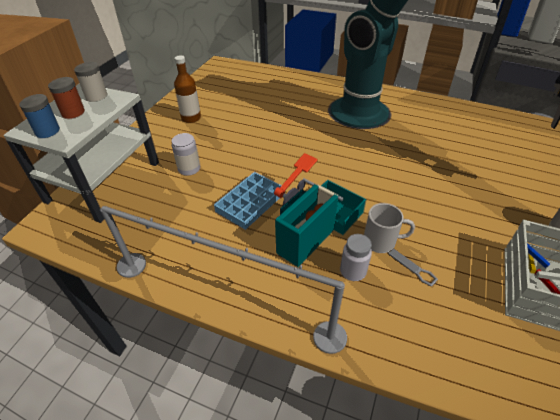

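View pics/side0.png

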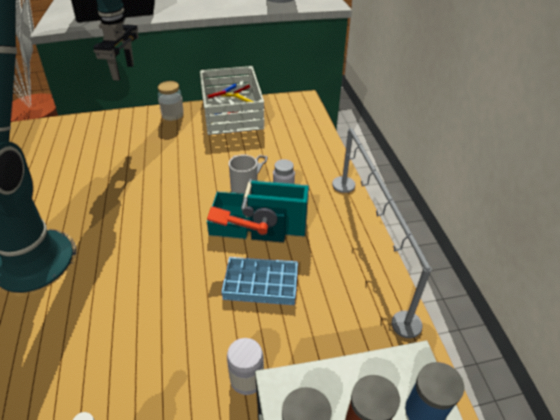

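The scene view shows the caddy at about (310,215) with its coral pad near (306,161). In the side view the pad is at about (218,216) and the pivot near (265,227). I'll zoom in on both.

```bash
python3 - <<'E'
from h import *
a=cv2.imread('pics/scene0.png')[140:220,260:370];b=cv2.imread('pics/side0.png')[175:245,195:315]
a=cv2.resize(a,None,fx=4.5,fy=4.5,interpolation=2)[:, :400*2];b=cv2.resize(b,None,fx=3.4,fy=3.4,interpolation=2)
im=np.zeros((600,495,3),'uint8');im[:360,:495]=a[:360,:495];im[360:598,:408]=b
cv2.imwrite('pics/crop.png',im)
E
```

```text
(no output)
```

View pics/crop.png

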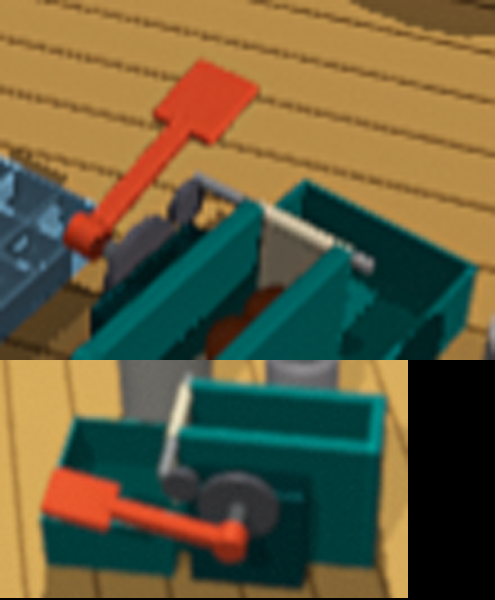

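```bash
python3 - <<'E'
from h import *
a=r.camera('scene');b=r.camera('side')
P={}
for n,s,t in (('pad',(305.8,162.4),(219.1,214.7)),('piv',(279.3,192.2),(263.2,227.9))):
    P[n]=tri([ray(a,*s),ray(b,*t)]);print(n,P[n],proj(a,P[n]),proj(b,P[n]),plane(a,*s,.123 if n=='pad' else .1),plane(b,*t,.123 if n=='pad' else .09))
d=P['piv']-P['pad'];print(np.hypot(*d[:2]),np.arctan2(d[1],d[0]))
# yaw from channel top edges (z=.125): right wall outer edge in scene
K=lambda x,y:(260+x/4.5,140+y/4.5)
p=plane(a,*K(255,203),.125);q=plane(a,*K(75,358),.125);print('wall',p,q,np.arctan2(*(q-p)[1::-1]))
S=lambda x,y:(195+x/3.4,175+(y-360)/3.4)
p=plane(b,*S(183,432),.125);q=plane(b,*S(380,447),.125);print('wall',p,q,np.arctan2(*(q-p)[1::-1]))
p=plane(b,*S(192,380),.125);q=plane(b,*S(383,397),.125);print('wall',p,q,np.arctan2(*(q-p)[1::-1]))
from scipy.spatial.transform import Rotation as R
print(R.from_rotvec(r.observe()['ee_rot']).as_matrix().round(3))
E
```

```text
pad [ 0.5026039  -0.0388474   0.12061877] [305.45524275 162.72426851] [218.73325896 214.35027635] [ 0.50384664 -0.03755801  0.123     ] [ 0.5033195  -0.04278461  0.123     ]
piv [ 0.60482253 -0.07330501  0.09150869] [278.80511176 192.60457268] [262.68738919 227.48844171] [ 0.61137027 -0.06922948  0.1       ] [ 0.60605065 -0.07343864  0.09      ]
0.10787017728810384 -0.32513418246679415
wall [0.57993932 0.01647281 0.125     ] [ 0.72069789 -0.03146853  0.125     ] -0.32826967795317785
wall [0.58349323 0.00972774 0.125     ] [ 0.72341129 -0.03235502  0.125     ] -0.2921605023169435
wall [0.59883516 0.06889997 0.125     ] [0.73900154 0.02301937 0.125     ] -0.31633748626504693
[[ 0.377 -0.    -0.926]
 [ 0.926 -0.001  0.377]
 [-0.001 -1.    -0.   ]]
```

Pad top is at about (0.5035, -0.039, 0.122) and the caddy yaw is about -0.315. I'll shut the jaws and travel high to a point above the pad.

```bash
python3 -m jog '[[0.5,-1,0,0,0,0,0],[1,-2.5,0,0,0,0,0],[1,-3,0,0,0,0,0],[1,-3,0,0,0,0,0],[1,-3,0,0,0,0,0],[1,-3,0,0,0,0,0],[1,-3,0,0,0,0,0],[1,-3,0,0,0,0,0]]' 10
python3 -m jog '[[1,-3,0,0,0,0,0],[1,-3,0,0,0,0,0],[1,-3,0,0,0,0,0],[1,-3,0,0,0,0,0],[1,-3,0,0,0,0,0],[1,-3,0,0,0,0,0],[1,-3,0,0,0,0,0],[1,-3,0,0,0,0,0]]'
python3 -m jog '[[1.5,-3,0,0,0,0.5,0],[2,-3,0,0,0,0.5,0],[1.9,-3,0,0,0,0.5,0],[1.6,-3,0,0,0,0.5,0],[1.4,-3,0,0,0,0.5,0],[1,-2.5,0,0,0,0.5,0],[0.8,-1.5,0,0,0,0.5,0],[0,0,0,0,0,0.5,0]]'
```

```text
t: 0.87
position: [0.3207, 0.3845, 0.2146]
ee_rot: [-1.368, -0.919, 0.919]
ft_force: [1.1, -0.0, 0.7]
grip_width: 0.444
t: 1.53
position: [0.4001, 0.1447, 0.2147]
ee_rot: [-1.368, -0.92, 0.919]
ft_force: [0.8, 0.2, -0.2]
grip_width: 0.009
t: 2.2
position: [0.5027, -0.0476, 0.2148]
ee_rot: [-1.347, -0.968, 0.968]
ft_force: [0.7, -0.1, -0.1]
grip_width: 0.008
```

```bash
python3 -m jog '[[0,0.8,-1,0,0,0,0],[0,0,-1.5,0,0,0,0],[0,0,-1.5,0,0,0,0],[0,0,-1.5,0,0,0,0],[0,0,-0.5,0,0,0,0],[0,0,0,0,0,0,0]]'
python3 - <<'E'
from h import *
o=r.observe();p=o['position'];print(p,o['ft_force'])
a=save('scene','s1.png');b=save('side','d1.png')
print(proj(a,p),proj(b,p))
x=cv2.resize(a['frame'][110:220,250:390],None,fx=4,fy=4,interpolation=2)[:300*2-160]
y=cv2.resize(b['frame'][130:250,190:320],None,fx=3,fy=3,interpolation=2)
im=np.zeros((600,800,3),'uint8');im[:x.shape[0],:400]=x[:,:400];im[:360,405:795]=y
cv2.imwrite('pics/c1.png',im[:440,:,::-1])
E
```

```text
t: 2.7
position: [0.5004, -0.0333, 0.153]
ee_rot: [-1.339, -0.972, 0.976]
ft_force: [0.1, -0.3, -0.4]
grip_width: 0.006
[ 0.50042901 -0.03326969  0.15297321] [ 0.10652411 -0.34884474 -0.44630054]
[308.23947986 152.79833346] [216.56016246 203.04779993]
```

View pics/c1.png

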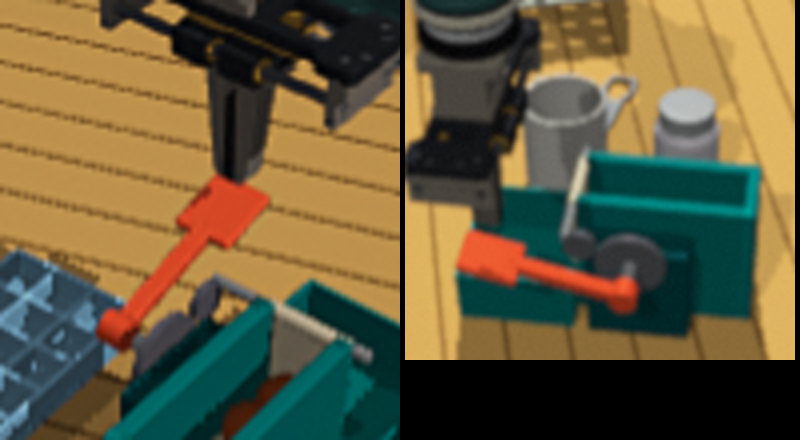

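The tip sits just above the pad, about 6 mm off-centre to the left. I'll correct that, lower it to contact and press.

```bash
python3 -m jog '[[0.3,-0.6,0,0,0,0,0],[0,0,-0.8,0,0,0,0],[0,0,-0.8,0,0,0,0],[0,0,-0.6,0,0,0,0],[0,0,-0.5,0,0,0,0],[0,0,-0.3,0,0,0,0],[0,0,-0.3,0,0,0,0],[0,0,-0.3,0,0,0,0]]'
python3 -m jog '[[0,0,-0.5,0,0,0,0],[0,0,-0.5,0,0,0,0],[0,0,-0.5,0,0,0,0],[0,0,-0.5,0,0,0,0],[0,0,-0.5,0,0,0,0],[0,0,-0.5,0,0,0,0],[0,0,0,0,0,0,0]]'
```

```text
t: 3.47
position: [0.5052, -0.041, 0.1184]
ee_rot: [-1.342, -0.972, 0.973]
ft_force: [-1.5, -0.5, 3.7]
grip_width: 0.006
t: 4.05
position: [0.5046, -0.0408, 0.0876]
ee_rot: [-1.342, -0.972, 0.973]
ft_force: [-3.0, 1.2, 3.4]
grip_width: 0.008
```

```bash
python3 -m jog '[[0,0,-0.4,0,0,0,0],[0,0,-0.4,0,0,0,0],[0,0,-0.4,0,0,0,0],[0,0,-0.3,0,0,0,0],[0,0,-0.2,0,0,0,0],[0,0,-0.2,0,0,0,0],[0,0,0,0,0,0,0]]'
python3 -m jog '[[0,0,-0.1,0,0,0,0],[0,0,-0.1,0,0,0,0],[0,0,0,0,0,0,0],[0,0,0,0,0,0,0],[0,0,0,0,0,0,0],[0,0,0,0,0,0,0],[0,0,0,0,0,0,0],[0,0,0,0,0,0,0]]'
python3 - <<'E'
from h import *
o=r.observe();p=o['position'];print(p,o['ft_force'])
a=save('scene','s2.png');b=save('side','d2.png')
x=cv2.resize(a['frame'][130:240,260:370],None,fx=3.6,fy=3.6,interpolation=2)
y=cv2.resize(b['frame'][130:250,190:320],None,fx=3,fy=3,interpolation=2)
im=np.zeros((400,800,3),'uint8');im[:396,:396]=x;im[:360,405:795]=y
cv2.imwrite('pics/c2.png',im[:,:,::-1])
E
```

```text
t: 4.63
position: [0.5069, -0.0415, 0.0702]
ee_rot: [-1.345, -0.975, 0.971]
ft_force: [-1.3, -0.2, 9.5]
grip_width: 0.005
t: 5.3
position: [0.507, -0.0415, 0.0694]
ee_rot: [-1.345, -0.975, 0.97]
ft_force: [-4.6, -0.3, 18.2]
grip_width: 0.005
[ 0.50702989 -0.0414641   0.06935177] [-4.62109587 -0.34283294 18.15262643]
```

View pics/c2.png

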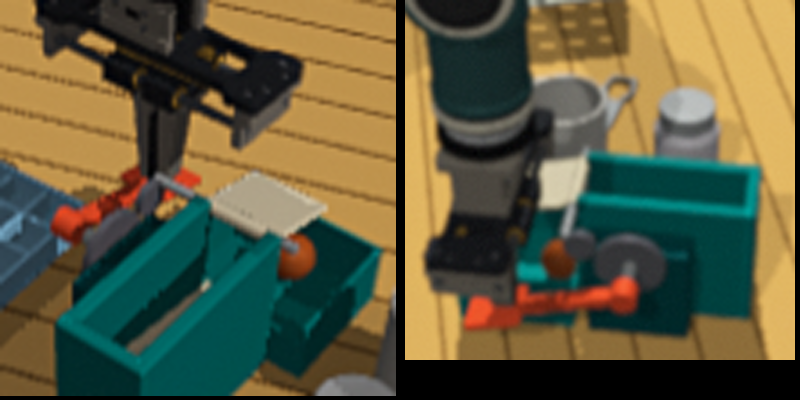

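The lever is at its stop (18 N) and the lid stands wide open. The channel is empty, and a ball shows by the tray at crop pixel (297,258). I'll ease off slightly, hold, and look again.

```bash
python3 -m jog '[[0,0,0.1,0,0,0,0],[0,0,0,0,0,0,0],[0,0,0,0,0,0,0],[0,0,0,0,0,0,0],[0,0,0,0,0,0,0],[0,0,0,0,0,0,0],[0,0,0,0,0,0,0],[0,0,0,0,0,0,0]]'
python3 -m jog '[[0,0,0,0,0,0,0],[0,0,0,0,0,0,0],[0,0,0,0,0,0,0],[0,0,0,0,0,0,0],[0,0,0,0,0,0,0],[0,0,0,0,0,0,0],[0,0,0,0,0,0,0],[0,0,0,0,0,0,0]]'
python3 - <<'E'
from h import *
a=save('scene','s3.png');b=save('side','d3.png')
x=cv2.resize(a['frame'][130:240,260:370],None,fx=3.6,fy=3.6,interpolation=2)
y=cv2.resize(b['frame'][130:250,190:320],None,fx=3,fy=3,interpolation=2)
im=np.zeros((400,800,3),'uint8');im[:396,:396]=x;im[:360,405:795]=y
cv2.imwrite('pics/c3.png',im[:,:,::-1])
for n,c in(('a',a),('b',b)):
    h=cv2.cvtColor(c['frame'],cv2.COLOR_RGB2HSV)[180:240,230:360] if n=='a' else cv2.cvtColor(c['frame'],cv2.COLOR_RGB2HSV)[180:250,190:320]
E
```

```text
t: 6.07
position: [0.507, -0.0415, 0.0699]
ee_rot: [-1.345, -0.975, 0.97]
ft_force: [-2.0, 0.6, 12.9]
grip_width: 0.008
t: 6.73
position: [0.507, -0.0415, 0.0699]
ee_rot: [-1.345, -0.975, 0.97]
ft_force: [-3.0, -0.4, 12.8]
grip_width: 0.009
```

View pics/c3.png

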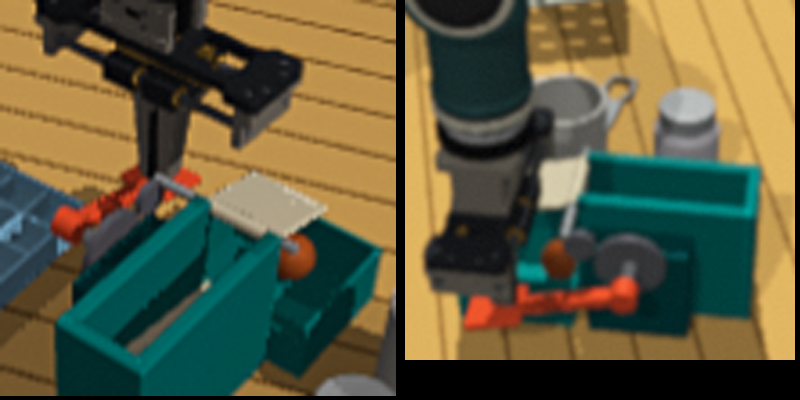

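```bash
python3 - <<'E'
from h import *
a=r.camera('scene');b=r.camera('side')
yaw=-.315;X=np.array([np.cos(yaw),np.sin(yaw)]);Y=np.array([-X[1],X[0]])
o=np.array([.5035,-.039])-(-62+4)*.001*X*1-(-.105)*Y   # pad at rest x=50-108
print('origin',o)
for n,c,u in(('scene',a,(342,201.5)),('side',b,(242,216))):
  for z in (.022,.04,.06,.08):
    p=plane(c,*u,z);d=p[:2]-o;print(n,z,p.round(3),'caddy',(d@X).round(3),(d@Y).round(3))
print(tri([ray(a,342,201.5),ray(b,242,216)]))
pt=lambda x,y,z:np.r_[o+x*X+y*Y,z]
for nm,q in(('traycorn',(-.106,.062,.052)),('traycorn2',(-.002,.062,.052)),('chanback',(.152,.035,.125)),('mouthR',(0,-.035,.125))):
  print(nm,proj(a,pt(*q)).round(1),proj(b,pt(*q)).round(1))
E
```

```text
origin [0.59117692 0.04286426]
scene 0.022 [0.508 0.071 0.022] caddy -0.088 0.001
scene 0.04 [0.526 0.074 0.04 ] caddy -0.072 0.01
scene 0.06 [0.546 0.078 0.06 ] caddy -0.053 0.019
scene 0.08 [0.567 0.081 0.08 ] caddy -0.035 0.029
side 0.022 [0.567 0.049 0.022] caddy -0.025 -0.002
side 0.04 [0.565 0.03  0.04 ] caddy -0.021 -0.02
side 0.06 [0.563 0.009 0.06 ] caddy -0.016 -0.041
side 0.08 [ 0.561 -0.012  0.08 ] caddy -0.011 -0.061
[0.55121979 0.06207408 0.03630756]
traycorn [366.3 200. ] [217.5 190. ]
traycorn2 [344.6 222.8] [253.9 193.3]
chanback [298.3 235.3] [309.9 184.1]
mouthR [313.9 184.5] [247.6 196.4]
```

The two blobs are different balls. The rays put one at caddy (-0.088, 0.001) and one at (-0.025, -0.002), both on the tray floor at z about 0.022. Both are out, so I'll ease the lever up slowly at about 18 mm/s.

```bash
python3 -m jog '[[0,0,0.1,0,0,0,0],[0,0,0.1,0,0,0,0],[0,0,0.15,0,0,0,0],[0,0,0.15,0,0,0,0],[0,0,0.15,0,0,0,0],[0,0,0.15,0,0,0,0],[0,0,0.15,0,0,0,0],[0,0,0.15,0,0,0,0]]'
python3 -m jog '[[0,0,0.15,0,0,0,0],[0,0,0.15,0,0,0,0],[0,0,0.15,0,0,0,0],[0,0,0.15,0,0,0,0],[0,0,0.15,0,0,0,0],[0,0,0.15,0,0,0,0],[0,0,0.15,0,0,0,0],[0,0,0.15,0,0,0,0]]'
python3 -m jog '[[0,0,0.15,0,0,0,0],[0,0,0.15,0,0,0,0],[0,0,0.15,0,0,0,0],[0,0,0.15,0,0,0,0],[0,0,0.15,0,0,0,0],[0,0,0.15,0,0,0,0],[0,0,0.15,0,0,0,0],[0,0,0.15,0,0,0,0]]'
```

```text
t: 7.6
position: [0.5055, -0.0411, 0.0798]
ee_rot: [-1.343, -0.973, 0.972]
ft_force: [-0.8, 0.6, 4.2]
grip_width: 0.005
t: 8.27
position: [0.505, -0.0409, 0.0917]
ee_rot: [-1.342, -0.972, 0.973]
ft_force: [-1.5, 1.6, 3.8]
grip_width: 0.005
t: 8.93
position: [0.5058, -0.0412, 0.1039]
ee_rot: [-1.344, -0.973, 0.972]
ft_force: [1.1, 0.3, 1.4]
grip_width: 0.006
```

```bash
python3 -m jog '[[0,0,0.15,0,0,0,0],[0,0,0.15,0,0,0,0],[0,0,0.15,0,0,0,0],[0,0,0.15,0,0,0,0],[0,0,0.15,0,0,0,0],[0,0,0.15,0,0,0,0],[0,0,0.15,0,0,0,0],[0,0,0.15,0,0,0,0]]'
python3 -m jog '[[0,0,0.15,0,0,0,0],[0,0,0.15,0,0,0,0],[0,0,0.15,0,0,0,0],[0,0,0.15,0,0,0,0],[0,0,0.15,0,0,0,0],[0,0,0.15,0,0,0,0],[0,0,0.15,0,0,0,0],[0,0,0.15,0,0,0,0]]'
python3 -m jog '[[0,0,0.2,0,0,0,0],[0,0,0.2,0,0,0,0],[0,0,0.2,0,0,0,0],[0,0,0.2,0,0,0,0],[0,0,0.5,0,0,0,0],[0,0,1,0,0,0,0],[0,0,1.5,0,0,0,0],[0,0,2,0,0,0,0]]'
python3 -m jog '[[-1,0,2,0,0,0,0],[-2,1.5,2,0,0,0,0],[-2,1.5,1,0,0,0,0],[-2,1.5,0,0,0,0,0],[-2,1.5,0,0,0,0,0],[-1,1,0,0,0,0,0],[0,0,0,0,0,0,0],[0,0,0,0,0,0,0]]'
python3 - <<'E'
from h import *
o=r.observe();print(o['position'],o['ft_force'])
a=save('scene','s4.png');b=save('side','d4.png')
x=cv2.resize(a['frame'][130:240,260:370],None,fx=3.6,fy=3.6,interpolation=2)
y=cv2.resize(b['frame'][130:250,190:320],None,fx=3,fy=3,interpolation=2)
im=np.zeros((400,800,3),'uint8');im[:396,:396]=x;im[:360,405:795]=y
cv2.imwrite('pics/c4.png',im[:,:,::-1])
E
```

```text
t: 9.6
position: [0.5052, -0.0411, 0.1157]
ee_rot: [-1.343, -0.972, 0.973]
ft_force: [0.9, -1.0, 1.5]
grip_width: 0.003
t: 10.27
position: [0.5044, -0.0409, 0.1273]
ee_rot: [-1.341, -0.971, 0.973]
ft_force: [0.2, 0.0, -0.1]
grip_width: 0.003
t: 10.93
position: [0.5045, -0.0411, 0.186]
ee_rot: [-1.342, -0.971, 0.974]
ft_force: [-0.3, -0.7, 0.6]
grip_width: 0.001
t: 11.6
position: [0.4055, 0.0291, 0.2365]
ee_rot: [-1.343, -0.975, 0.972]
ft_force: [0.3, -0.6, 0.1]
grip_width: 0.003
[0.40552923 0.02914972 0.23653527] [ 0.27369907 -0.64503386  0.10023939]
```

View pics/c4.png

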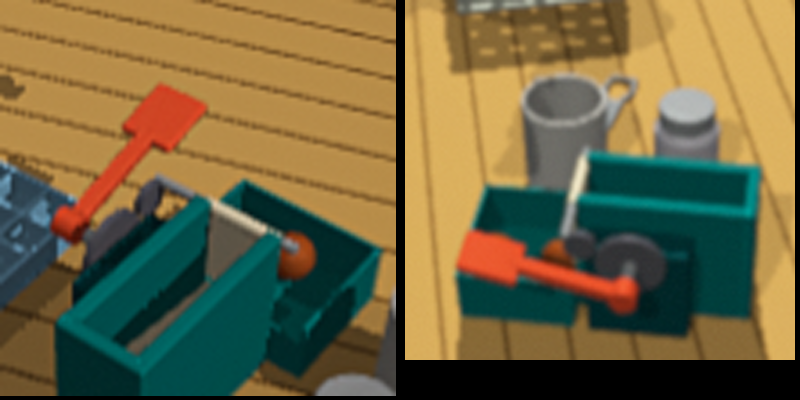

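The lever is up and the lid is shut. The side view shows only one ball clearly, so I'll check both balls with projections and the wrist camera.

```bash
python3 - <<'E'
from h import *
a=r.camera('scene');b=r.camera('side');w=save('wrist','w4.png')
for p in((.508,.071,.022),(.567,.049,.022),(.545,.066,.035),(.54,.06,.05)):
    print(p,proj(a,p).round(1),proj(b,p).round(1),proj(w,p).round(1))
for n,c in(('a',a),('b',b),('w',w)):
    h=cv2.cvtColor(c['frame'],cv2.COLOR_RGB2HSV)
    m=(h[...,0]>3)&(h[...,0]<12)&(h[...,1]>140)&(h[...,2]>50)&(h[...,2]<205)
    k,l,s,ce=cv2.connectedComponentsWithStats(m.astype('uint8'))
    print(n,[(s[i].tolist(),ce[i].round(1).tolist()) for i in range(1,k) if s[i][4]>25])
E
```

```text
(0.508, 0.071, 0.022) [341.8 201.6] [219.8 213.2] [329.1 249.1]
(0.567, 0.049, 0.022) [327.8 214.2] [242.1 216. ] [325.4 289.5]
(0.545, 0.066, 0.035) [336.8 206.8] [233.1 209.3] [334.3 277.2]
(0.54, 0.06, 0.05) [335.6 200.9] [231.2 206.9] [331.1 280.4]
a [([52, 87, 32, 31, 623], [68.9, 103.3]), ([282, 153, 24, 33, 42], [294.2, 168.0]), ([275, 168, 36, 30, 109], [287.1, 185.3]), ([338, 194, 10, 13, 84], [342.3, 201.1])]
b [([1, 93, 57, 33, 1080], [29.3, 108.2]), ([213, 207, 51, 18, 125], [239.0, 215.4]), ([207, 218, 61, 17, 181], [245.0, 225.8]), ([347, 405, 14, 15, 102], [351.8, 414.6])]
w [([314, 246, 25, 16, 314], [326.6, 252.5])]
```

View pics/w4.png

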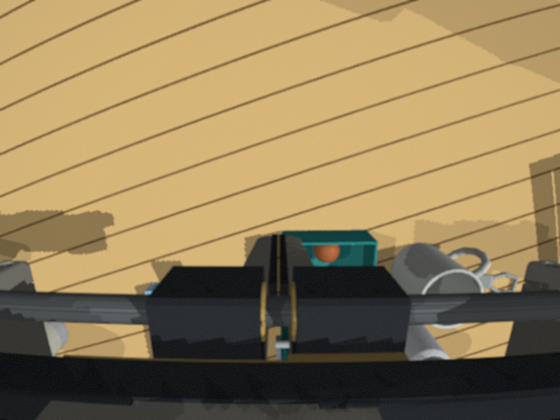

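The wrist view shows ball 1 at (327,252) against a predicted (329,249). The pad hides it in the side view, and ball 2 is visible there at (242,216). Last check: is the coral lever's mask back where it was at the start? If so, I'll hand in.

```bash
python3 - <<'E'
from h import *
ok=True
for f,g,roi in(('scene0','s4',(150,200,270,320)),('side0','d4',(200,240,200,270))):
    ms=[]
    for q in(f,g):
        h=cv2.cvtColor(cv2.imread(f'pics/{q}.png'),cv2.COLOR_BGR2HSV)[roi[0]:roi[1],roi[2]:roi[3]]
        ms.append(((h[...,0]<12)|(h[...,0]>172))&(h[...,1]>150)&(h[...,2]>170))
    iou=(ms[0]&ms[1]).sum()/(ms[0]|ms[1]).sum();print(f,iou);ok&=iou>.9
# lid/hinge region of side view, and bystanders
d=cv2.absdiff(cv2.imread('pics/scene0.png'),cv2.imread('pics/s4.png')).max(2)
print('changed px >60: icetray',(d[175:225,215:270]>60).sum(),'mug/tin/opener',(d[205:285,345:440]>60).sum(),'can',(d[130:175,170:205]>60).sum())
d=cv2.absdiff(cv2.imread('pics/side0.png'),cv2.imread('pics/d4.png')).max(2)
print('side lid',(d[180:222,242:256]>60).sum())
if ok: r.hand_in();print('handed in',r.observe()['t'])
E
```

```text
scene0 0.9929742388758782
side0 0.9672489082969432
changed px >60: icetray 0 mug/tin/opener 1 can 176
side lid 16
the job is handed in; nothing more can be done
the job is handed in; nothing more can be done
```

The can region in the scene view changed more than I expected, so I'll check it in the saved pictures.

```bash
python3 - <<'E'
import cv2,numpy as np
d=cv2.absdiff(cv2.imread('pics/scene0.png'),cv2.imread('pics/s4.png')).max(2)[130:175,170:205]>60
ys,xs=np.nonzero(d);print(xs.min()+170,xs.max()+170,ys.min()+130,ys.max()+130)
d=cv2.absdiff(cv2.imread('pics/side0.png'),cv2.imread('pics/d4.png')).max(2)[335:395,222:268]>60;print('side can',d.sum())
a,b=[cv2.imread(f'pics/{n}.png')[110:190,150:230] for n in('scene0','s4')]
cv2.imwrite('pics/can.png',cv2.resize(np.hstack([a,b]),None,fx=4,fy=4))
E
```

```text
170 204 130 142
side can 0
```

View pics/can.png

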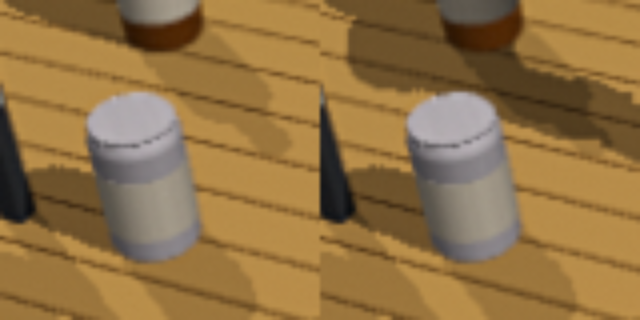

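The job is done and handed in; the hand-in gave no verdict. I pressed the coral lever to its stop with the shut fingertips (about 18 N) and held it until both balls were out. I then raised it at about 18 mm/s, taking about 3 s, so the lid came down slowly, and moved clear. The arm stopped at about 11.6 s, and the clock was still well within the 38 s limit.

**Lever and lid:** the lever's outline matches its starting position (overlap 0.99 in the scene view, 0.97 in the side view). The lid looks shut, with a few pixels changed near it in the side view. I judged its speed from the slow lift and did not measure it directly.

**Balls:** the channel is empty.
- **Ball 1** lies at about x = -88 mm in the caddy frame. The scene view gives that position, and the wrist view agrees to about 3 pixels.
- **Ball 2** lies at about x = -25 mm. Only the side view shows it, partly behind the lever, so its position assumes it rests on the tray floor.

**Things around:** the mug, tin, opener and ice tray show no change in the scene view. The check flagged 176 changed pixels near the can; they are the arm's shadow on the table, and the can itself stands where it was in both views.

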